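Build the melting stand on the turntable

ROBOT

A 7-joint arm with a two-finger parallel gripper is mounted at the origin on the work surface. World frame = base frame: x ahead of the robot, y to its left, z up, the work surface at z = 0. Lengths are in m, angles in rad, forces in N, time in s.
With the tool pointing down it reaches from about 0.35 to 0.9 m from the base axis. Payload 8.1 kg.
Tool frame: the origin (TCP) lies midway between the tips of the shut fingers; the grasp point (between the pads) lies arm.grasp_offset behind it (arm.grasp_offset is the distance from the TCP to the grasp point, in m); z points along the fingers, y is the line along which they close (so a half turn about z gives the same grasp; the last joint's range is limited). The gripper opens to 92 mm and grips with 3 to 60 N. Pads are 19 mm wide; open, the fingers measure 130 mm over their backs; the gripper's body (75 mm by 190 mm) begins 47 mm behind the grasp point.
Start: joints at [1.009, 0.434, 0.025, 1.573, -0.012, 1.134, -0.075], TCP at [0.277, -0.56, 0.199] pointing down, gripper open.
Joint ranges: [-2.62, 2.62], [-0.44, 2.09], [-1.27, 1.32], [0.08, 2.57], [-1.32, 4.46], [0.12, 2], [-2.74, 2.74]. Speed limits (rad/s): [2.22, 2.22, 3.01, 3.01, 3.14, 3.14, 3.14].

INTERFACE

Orientations are given as a rotation vector (axis times angle).
In Python, from cell import observe, imaging, arm gives the robot as it stands.
- The arm moves only by the tool apply_moves, never from a script. Its argument "commands" is a list of rows, each a list of 5 numbers: the opening in per cent of the stroke, from 0 (shut) to 100 (fully open), then the shift along the world's x, y, z in units of 0.06 m (1.0 is 0.06 m), then the turn about the world's z in units of 0.5 rad (1.0 is 0.5 rad). A call has 1 to 12 rows; each row shifts and turns the commanded pose from where the row before left it; what a row does not reach is not made up. A row lasts 1/8 s, in which the tool goes at most 62.5 mm and 10.7 degrees, less where a joint would pass 70% of its speed; a pose out of reach is approached as far as the arm can. A call with a number of a shift or a turn outside -1 to 1 is refused whole. A call with a gripper value outside its range is refused whole. The fingers move at their own pace and stop on an object; "newtons" is the grip in N (left out, the last holds). Time passes only in rows, so rows that do not move let the fingers close. It gives the time, the measured TCP pose, the force, the opening and the grip force at its end, in the units of the state.
- observe(): the state, without advancing time (a new reading comes with each control period).
- imaging.get_image(name): name is "scene" or "side" or "wrist"; returns (picture, depth): 384x512x3 uint8, red, green, blue; 384x512 float32, m along the optical axis (not along the pixel's ray), 0 where there is no reading.
- imaging.camera_params(name): a dict with "camera_matrix" (3x3 intrinsics, pixels), "dist" ([k1, k2, p1, p2, k3] as OpenCV has them; the pictures are not rectified), "origin" and "rotation" of the camera in the world; the wrist camera has in their place "tool_from_camera" (4x4, takes a point from camera to tool coordinates, whose origin is the TCP and whose axes are the flange's). Camera axes: x right, y up, looking along -z (the intrinsics and any distortion apply to the point x, -y, -z); pixel columns grow to the right and rows downward; lengths in m; the calibration is good to about 2 mm. A picture is of the moment at which its call begins: read the wrist's pose just before it. camera_params takes no time and is no camera call.
- arm.sign_off(): hands the job in; it is judged then, once.
The state is a dict: "clock": time; "joints": joint angles; "dq": joint speeds; "joint_efforts": joint torques, N m; "position": TCP position; "ee_rot": TCP orientation; "force": force on the tool from outside, world axes, zero at the start; "ft_torque": the same for the moment, N m; "width": opening from 0.0 (shut) to 1.0 (fully open); "gripper_force": force on a finger pad.
Only numpy, scipy, OpenCV 4.12 (cv2) and the standard library are available. Lean on these libraries where they do the work, as an engineer would, in place of code of your own. Each camera call takes 0.05 s, during which the arm holds its last target. There are 200 camera calls.

TASK

Set up the melting stand on the round turntable, building upward one piece at a time in this order: the pale brick flat on the middle of the turntable, the black charcoal block on the middle of the brick and lying lengthwise along it, the steel ring flat on the middle of the charcoal, and last the crucible upright in the ring with its foot down in the hole. Leave the little jar, the file and the wooden bench pin where they lie; the square steel block is not used.

Things in the scene. Friction and masses are not known exactly. Their poses are not given: they have to be found in the camera images.
- turntable_top (a point): The round grey turntable, a disc 124 mm across and 10 mm thick on a dark foot, fixed to the bench (it does not turn or move). The point is the middle of its flat top face, 35 mm above the bench; z up.
- brick_c (a point): Pale whitish soldering brick, loose, a plain slab 110 x 66 mm and 25 mm high, about 0.16 kg. The point is its centre (12.5 mm above its underside); x along the 110 mm length, y along the 66 mm width, z up. It lies flat on the bench at any yaw.
- charcoal_c (a point): Black charcoal block, loose, a plain slab 80 x 52 mm and 22 mm high, about 0.06 kg. The point is its centre (11 mm above its underside); x along the 80 mm length, y along the 52 mm width, z up. It lies flat on the bench at any yaw.
- steel_ring_c (a point): Plain steel ring, loose, outside diameter 47 mm, hole diameter 37 mm (right through), 20 mm high, about 0.10 kg, lying flat on the bench with the hole upright. The point is the centre of the hole, half-way up (10 mm above its underside); z up. Grasp it across the outside.
- crucible_c (a point): Reddish clay crucible, loose, upright: a round open cup 58 mm across, 42 mm high in all, about 0.11 kg, on a foot 26 mm across and 12 mm high. From 12 to 21 mm up the cup flares from 48 to 58 mm; above, its side is straight. Seated, its foot is in the ring's hole and the cup rests on the ring, its underside 8 mm above the ring's. The point is on its axis, half-way up (21 mm); z up.
- bench_block: Square steel bench block, 100 x 100 mm and 25 mm high, fixed to the bench; not used, only an obstacle. Origin at the centre of its underside.
- jar_c (a point): Small amber jar with a white cap, 28 mm across, 34 mm high, loose; to be left alone. The point is its centre (17 mm up).
- file_c (a point): Small file lying flat, loose, 107 mm long along its x (light wooden handle 14 mm square towards -x, thin steel blade 12 mm wide towards +x); to be left alone. The point is near its middle, 7 mm above the bench.
- bench_pin_c (a point): Light wooden bench pin, loose, a flat board 75 x 42 mm and 16 mm high with a slot from one end; to be left alone. The point is its centre (8 mm up), x along its length.
There are look-alikes about, which are no part of the job. What is shaped like the part that bears turntable_top but orange is not meant.

How it is judged:
On the way, in this order (a step that is already met when the one before it is completed fails the run):
1. the brick lies flat on the middle of the turntable (horizontal distance between brick_c and turntable_top below 0.015 m and z of brick_c in the frame of turntable_top between 0.0085 and 0.0165 m and angle between brick_c's own z axis and vertical below 0.1 rad), for 0.2 s.
2. the charcoal block lies on the middle of the brick, lengthwise along it (horizontal distance between charcoal_c and brick_c below 0.012 m and z of charcoal_c in the frame of brick_c between 0.0195 and 0.0275 m and angle between charcoal_c's own z axis and vertical below 0.1 rad and angle between the x axis of charcoal_c and the x axis of brick_c, either way round below 0.26 rad), for 0.2 s.
3. the steel ring stands on the middle of the charcoal block (horizontal distance between steel_ring_c and charcoal_c below 0.01 m and z of steel_ring_c in the frame of charcoal_c between 0.017 and 0.025 m and angle between steel_ring_c's own z axis and vertical below 0.1 rad), for 0.2 s.
4. the crucible stands upright in the ring (horizontal distance between crucible_c and steel_ring_c below 0.008 m and z of crucible_c in the frame of steel_ring_c between 0.015 and 0.023 m and angle between crucible_c's own z axis and vertical below 0.1 rad), for 0.2 s.
At the end, for the whole second after the job is handed in: Stacked, released, at rest, none tilted over 0.1 rad, heights within 4 mm of resting: brick within 15 mm of the turntable's middle; charcoal within 12 mm of the brick's, lengths parallel within 0.26 rad; ring within 10 mm of the charcoal's; crucible foot in the ring, axes within 8 mm (all of step 1 and all of step 2 and all of step 3 and all of step 4 and linear speed of each of brick, charcoal, steel_ring, crucible below 0.02 m/s); the robot touches nothing.
It fails at once if the small jar is moved by more than 30 mm (distance of jar_c from where it was at the start of the episode above 0.03 m).
It fails at once if the file is moved by more than 30 mm (distance of file_c from where it was at the start of the episode above 0.03 m).
It fails at once if the wooden bench pin is moved by more than 30 mm (distance of bench_pin_c from where it was at the start of the episode above 0.03 m).
It also fails if it takes over 106 s, if anything falls off the work surface, if the arm or the gripper's body presses on something with over 40 N, if the wrist force passes 120 N, or if a joint passes its speed limit or range.

## Working session

There is one attempt and no reset: what is moved stays moved. The work goes in short steps, Python scripts to look and compute and a tool call to move; the robot and the scene stay as the last step left them, time stands still between calls to the robot, and variables do not carry over. Pictures are saved under pics/ and viewed, at most 14 in all, crops included, and the job is handed in when it is done.

Besides the shell and the picture viewer there is one more tool, called after "Call:" as name(argument=value, ...), one argument or row to a line, values as JSON. apply_moves: Moves the arm, as the interface text tells. Its arguments: {"type":"object","properties":{"commands":{"type":"array"},"newtons":{"type":"number"}},"required":["commands"]}

```bash
ls; mkdir -p pics; cat > h.py <<'E'
import numpy as np, cv2
from cell import observe, imaging, arm
from scipy.spatial.transform import Rotation as R
def cam(name):
    p=imaging.camera_params(name)
    if name=="wrist":
        s=observe(); T=np.eye(4); T[:3,:3]=R.from_rotvec(s["ee_rot"]).as_matrix(); T[:3,3]=s["position"]
        T=T@np.array(p["tool_from_camera"]); o,r=T[:3,3],T[:3,:3]
    else: o,r=np.array(p["origin"]),np.array(p["rotation"])
    if r.shape!=(3,3): r=R.from_rotvec(r).as_matrix()
    return np.array(p["camera_matrix"]),np.array(p["dist"],float),o,r
def grab(name):
    c=cam(name); im,d=imaging.get_image(name); return im,d,c
def ray(c,uv):
    K,D,o,r=c; n=cv2.undistortPoints(np.array(uv,float).reshape(-1,1,2),K,D).reshape(-1,2)
    return np.c_[n[:,0],-n[:,1],-np.ones(len(n))]@r.T
def plane(c,uv,z):
    v=ray(c,uv); return c[2]+v*((z-c[2][2])/v[:,2])[:,None]
def cloud(c,d):
    h,w=d.shape; u,v=np.meshgrid(np.arange(w),np.arange(h)); g=ray(c,np.stack([u,v],-1).reshape(-1,2))
    return (c[2]+g*d.reshape(-1,1)).reshape(h,w,3)
E
python3 - <<'E'
from h import *
s=observe();print(s, arm.grasp_offset)
for n in("scene","side","wrist"):
    im,d,c=grab(n); np.savez(f"{n}0.npz",im=im,d=d); cv2.imwrite(f"pics/{n}0.png",im[...,::-1]); print(n,c)
E
```

```text
pics
{'clock': 0.0, 'joints': array([ 1.00942244,  0.43519408,  0.02499424,  1.57406745, -0.01157621,
        1.1340062 , -0.07510701]), 'dq': array([-0.00112331, -0.00084238,  0.00040573, -0.00078853, -0.00030403,
        0.00148425, -0.0008795 ]), 'joint_efforts': array([-1.35902999e-03, -6.67856312e+01,  9.84846130e-01, -3.14460576e+01,
       -6.05831738e-02,  4.28399455e-02,  1.42158387e-04]), 'position': array([ 0.27646934, -0.5599255 ,  0.19847468]), 'ee_rot': array([-3.05792703e+00, -7.13877934e-01,  8.01589582e-04]), 'force': array([-0.75587075,  0.13840818,  0.1795057 ]), 'ft_torque': array([ 0.00703744,  0.00825924, -0.00323483]), 'gripper_force': 0.0, 'width': 0.9975999734681991} 0.0188
scene (array([[360.69580004,   0.        , 256.83438116],
       [  0.        , 360.69580004, 189.69626338],
       [  0.        ,   0.        ,   1.        ]]), array([0.02529572, 0.        , 0.        , 0.        , 0.        ]), array([ 0.81681231, -0.33331952,  0.7486097 ]), array([[ 0.7635489 , -0.52614619,  0.37438385],
       [ 0.64564149,  0.61139338, -0.45754257],
       [ 0.011838
[... 188 characters left out ...]
 ]]), array([-0.10115698,  0.        ,  0.        ,  0.        ,  0.        ]), array([0.39104694, 0.86929088, 0.57699447]), array([[-0.99571565,  0.06050643, -0.0699237 ],
       [-0.09159642, -0.54181644,  0.8354909 ],
       [ 0.01266676,  0.83831612,  0.54503728]]))
wrist (array([[267.59507995,   0.        , 259.18852137],
       [  0.        , 267.59507995, 192.17839406],
       [  0.        ,   0.        ,   1.        ]]), array([-0.06432756,  0.        ,  0.        ,  0.        ,  0.        ]), array([ 0.34548914, -0.52727858,  0.38479044]), array([[ 0.44338318,  0.85982619,  0.25320007],
       [-0.896331  ,  0.42578041,  0.12370036],
       [-0.00144682, -0.28179773,  0.95947274]]))
```

View pics/scene0.png

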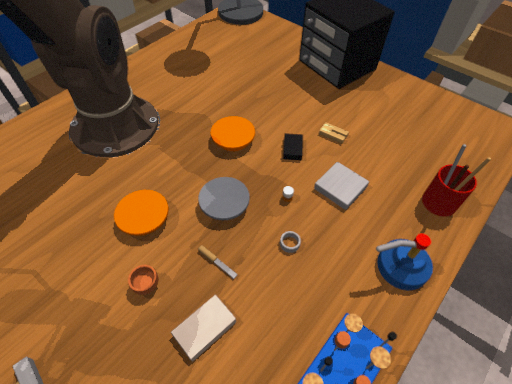

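View pics/side0.png

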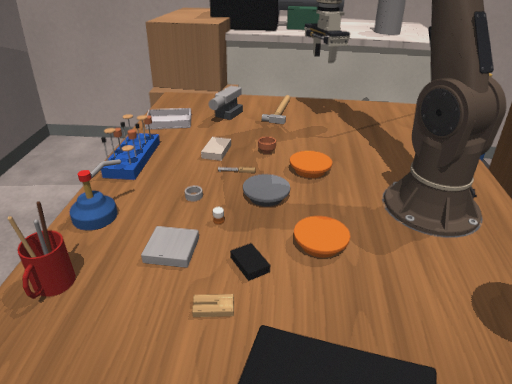

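The scene view shows the brick at (204,328), crucible (143,279), ring (290,242), grey turntable (224,200), charcoal (292,147), jar (288,192), block (341,186), pin (334,132) and file (218,262). The side view agrees with this.

```bash
cat > m.py <<'E'
from h import *
seeds={"scene":dict(turn=(224,197),brick=(204,322),char=(292,142),ring=(281,240),cruc=(143,270),jar=(288,190),block=(341,183),pin=(334,129)),
"side":dict(turn=(266,188),brick=(217,147),char=(249,258),ring=(186,192),cruc=(259,145),jar=(218,212),block=(171,245),pin=(205,303))}
top=dict(turn=.035,brick=.025,char=.022,ring=.02,cruc=.042,jar=.034,block=.025,pin=.016)
for n in("scene","side"):
    z=np.load(n+"0.npz"); im,d=z["im"],z["d"]; c=cam(n); P=cloud(c,d)
    for k,(u,v) in seeds[n].items():
        zt=top[k]
        # points of the top face: height within tol, near the seed
        p0=plane(c,[(u,v)],zt)[0]
        m=(abs(P[...,2]-zt)<.005)&(np.hypot(P[...,0]-p0[0],P[...,1]-p0[1])<.14)
        m=m.astype(np.uint8); nl,lab,st,_=cv2.connectedComponentsWithStats(m)
        w=lab[v-3:v+4,u-3:u+4]; w=w[w>0]
        if len(w)==0: print(n,k,"none",P[v,u]);continue
        mm=(lab==np.bincount(w).argmax()).astype(np.uint8)
        cs,_=cv2.findContours(mm,cv2.RETR_EXTERNAL,cv2.CHAIN_APPROX_NONE)
        q=plane(c,max(cs,key=len).reshape(-1,2),zt)[:,:2].astype(np.float32)
        (cx,cy),(a,b),an=cv2.minAreaRect(q*1000)
        if a<b:a,b,an=b,a,an+90
        print(n,k,"rect c %.1f %.1f  %.1fx%.1f long yaw %.1f"%(cx,cy,a,b,an), "circ",np.round(cv2.minEnclosingCircle(q*1000)[0],1), "z %.4f"%np.median(P[mm>0][:,2]))
E
python3 m.py
```

```text
scene turn rect c 437.9 1.2  123.6x120.9 long yaw 131.0 circ [437.7   2.4] z 0.0340
scene brick rect c 612.6 -238.8  109.6x67.5 long yaw 83.1 circ [ 612.1 -238.9] z 0.0237
scene char rect c 453.4 261.9  83.0x51.3 long yaw 124.6 circ [452.9 261.7] z 0.0208
scene ring rect c 626.2 20.7  46.4x43.4 long yaw 128.0 circ [626.1  21. ] z 0.0190
scene cruc rect c 455.6 -255.9  57.0x57.0 long yaw 2.0 circ [ 455.3 -254.9] z 0.0402
scene jar rect c 543.4 120.3  26.4x25.6 long yaw 147.5 circ [544.2 120. ] z 0.0331
scene block rect c 628.3 235.0  103.4x101.1 long yaw 88.1 circ [629.8 235.1] z 0.0240
scene pin rect c 509.3 383.7  77.1x48.2 long yaw 8.0 circ [507.9 385.7] z 0.0147
side turn rect c 435.4 10.6  120.7x119.9 long yaw 96.5 circ [436.5  10. ] z 0.0346
side brick rect c 610.0 -231.0  119.0x68.4 long yaw 82.7 circ [ 610.5 -230.5] z 0.0245
side char rect c 452.1 267.8  84.7x55.0 long yaw 126.5 circ [452.7 267.6] z 0.0230
side ring rect c 625.8 27.8  48.0x45.3 long yaw 96.4 circ [626.2  27.7] z 0.0189
side cruc rect c 452.0 -247.5  57.6x54.5 long yaw 96.8 circ [ 451.  -247.8] z 0.0403
side jar rect c 541.0 127.4  32.1x23.7 long yaw 100.4 circ [542.2 127.8] z 0.0334
side block rect c 626.1 240.7  106.1x100.6 long yaw 87.8 circ [626.3 241.7] z 0.0260
side pin rect c 506.0 390.1  73.7x45.2 long yaw 6.6 circ [506.2 390.2] z 0.0162
```

Call:
apply_moves(
  commands=[
    [100,0.7,0.675,0,0.25],
    [100,0.7,0.675,0,0.25],
    [100,0.7,0.675,0,0.25],
    [100,0.7,0.675,0,0.25],
    [100,0.7,0.675,0,0.25],
    [100,0.7,0.675,0,0.25],
    [100,0.7,0.675,0,0.25],
    [100,0.7,0.675,0,0.25],
    [100,0,0,0,0],
    [100,0,0,0,0],
    [100,0,0,0,0],
  ],
  newtons=30,
)

```text
clock: 1.52
position: [0.6117, -0.2382, 0.1991]
ee_rot: [2.345, 2.09, -0.002]
force: [-0.0, -1.3, 0.5]
width: 1.001
gripper_force: 0.0
```

```bash
cat > w.py <<'E'
# w.py pic top_z x y [tol]: rectangle/circle of the part with that top height nearest to x,y (m), from the wrist camera
import sys
from h import *
pic,zt,x,y=sys.argv[1],*map(float,sys.argv[2:5]); tol=float(sys.argv[5]) if len(sys.argv)>5 else .006
s=observe(); im,d,c=grab("wrist"); cv2.imwrite(f"pics/{pic}.png",im[...,::-1]); P=cloud(c,d)
m=((abs(P[...,2]-zt)<tol)&(np.hypot(P[...,0]-x,P[...,1]-y)<.09)).astype(np.uint8)
cs,_=cv2.findContours(m,cv2.RETR_EXTERNAL,cv2.CHAIN_APPROX_NONE)
k=max(cs,key=cv2.contourArea).reshape(-1,2); q=plane(c,k,zt)[:,:2].astype(np.float32)*1000
(cx,cy),(a,b),an=cv2.minAreaRect(q)
if a<b:a,b,an=b,a,an+90
Rm=R.from_rotvec(s["ee_rot"]).as_matrix()
print("tcp",np.round(s["position"]*1000,1),"tool y yaw %.1f"%np.degrees(np.arctan2(Rm[1,1],Rm[0,1])),"tilt",np.round(Rm[2],3),"j",np.round(s["joints"],2),"t",s["clock"])
zs=P[(P[...,2]>zt-.004)&(m>0)][:,2]
print("rect %.1f %.1f %.1fx%.1f yaw %.1f"%(cx,cy,a,b,an),"circ",[np.round(v,1) for v in cv2.minEnclosingCircle(q)],"z %.4f"%np.median(zs),"px",k.mean(0),k.min(0),k.max(0))
E
python3 w.py w1 .025 .612 -.236
```

```text
tcp [ 611.7 -238.2  199.1] tool y yaw -6.6 tilt [-0.001 -0.001 -1.   ] j [ 0.48  0.51 -0.3   1.47  0.15  1.19  0.05] t 1.525
rect 612.2 -240.1 110.2x65.9 yaw 82.6 circ [array([ 612.5, -240.1]), np.float64(62.8)] z 0.0258 px [259.25306122 170.05714286] [235 131] [284 210]
```

Call:
apply_moves(
  commands=[
    [100,0,-0.03,-0.5,0],
    [100,0,0,-0.5,0],
    [100,0,0,-0.5,0],
    [100,0,0,-0.5,0],
    [100,0,0,-0.5,0],
    [100,0,0,-0.4,0],
    [100,0,0,-0.2,0],
    [100,0,0,-0.14,0],
    [100,0,0,0,0],
    [0,0,0,0,0],
    [0,0,0,0,0],
    [0,0,0,0,0],
  ],
)

```text
clock: 3.08
position: [0.6131, -0.2383, 0.0053]
ee_rot: [2.342, 2.093, 0.001]
force: [0.3, -0.5, -0.3]
width: 0.724
gripper_force: 0.0
```

Call:
apply_moves(
  commands=[
    [0,0,0,0,0],
    [0,0,0,0,0],
    [0,0,0,0,0],
    [0,0,0,0,0],
  ],
)

```text
clock: 3.58
position: [0.6128, -0.2382, 0.0048]
ee_rot: [-2.342, -2.094, -0.0]
force: [-0.4, -0.2, -0.2]
width: 0.288
gripper_force: 0.0
```

```bash
python3 w.py w2 .025 .612 -.236; python3 -c "
from h import *
im,d,c=grab('scene'); cv2.imwrite('pics/s2.png',im[...,::-1]);print(observe()['width'])"
```

```text
tcp [ 612.8 -238.2    4.8] tool y yaw -6.4 tilt [ 0.  0. -1.] j [ 0.46  0.7  -0.26  1.65  0.23  0.82 -0.01] t 3.575
rect 614.4 -220.7 72.0x65.7 yaw 82.7 circ [array([ 615. , -215.8]), np.float64(43.6)] z 0.0258 px [257.71014493 198.84541063] [206 150] [311 254]
0.19963757344017646
```

View pics/s2.png

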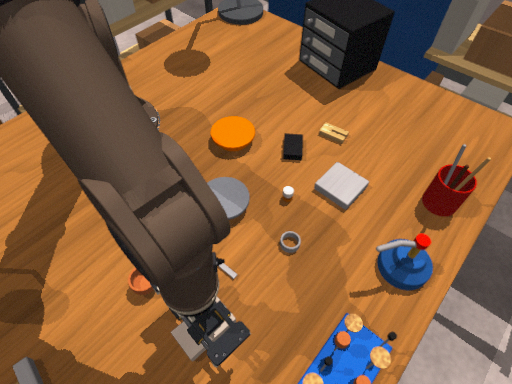

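The arm is over the brick, whose pale face is visible at about (195,340) beside the gripper. The fingers are at about (222,335), so I'll check the wrist view.

View pics/w2.png

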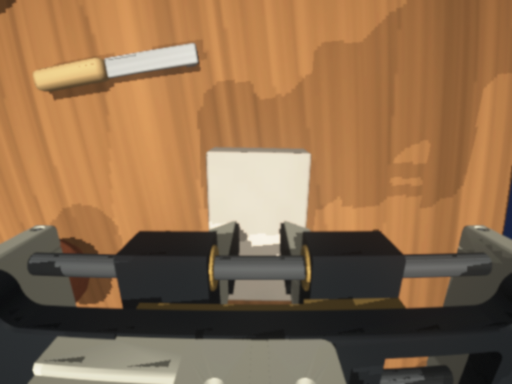

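The wrist view shows both fingertips at (235,235) and (290,235), over the brick's top face at (258,195). They are narrower than the brick, so they have closed above it. I'll check their height.

```bash
python3 - <<'E'
from h import *
s=observe();im,d,c=grab("wrist");P=cloud(c,d)
print(s["width"],s["gripper_force"],s["force"])
for u,v in[(228,232),(233,240),(238,235),(225,245),(284,235),(290,235),(295,245),(265,250),(258,240),(258,290),(258,222),(262,238),(240,225),(281,225)]: print((u,v),np.round(P[v,u]*1000,1),im[v,u])
E
```

```text
0.19963757344017646 0.0 [-1.22005604 -0.5757538   0.51013964]
(228, 232) [ 596.7 -226.4   49.6] [114 110  95]
(233, 240) [ 600.5 -226.7   60.2] [88 84 73]
(238, 235) [ 602.9 -226.5   54.8] [85 81 71]
(225, 245) [ 605.9 -203.5  111.2] [72 58 38]
(284, 235) [ 628.5 -230.1   53.2] [148 143 125]
(290, 235) [ 631.8 -230.2   53.9] [91 88 76]
(295, 245) [ 628.9 -205.4  112.4] [49 43 34]
(265, 250) [ 615.8 -253.4   25.6] [156 145 129]
(258, 240) [ 611.9 -245.3   25.6] [246 240 228]
(258, 290) [ 607.3 -285.8   25.1] [149 139 124]
(258, 222) [ 613.4 -232.    25.9] [234 225 205]
(262, 238) [ 614.8 -244.    25.7] [247 242 230]
(240, 225) [ 602.8 -227.2   39.2] [126 121 105]
(281, 225) [ 627.9 -230.1   38.9] [150 145 127]
```

```bash
python3 - <<'E'
from h import *
im,d,c=grab("wrist");P=cloud(c,d);np.set_printoptions(suppress=True,linewidth=200)
for u in(222,228,234,238,281,285,290,298):
    print(u,[tuple(np.round(P[v,u]*1000).astype(int)) for v in range(216,250,3)])
print(imaging.camera_params("wrist")["tool_from_camera"])
E
```

```text
222 [(np.int64(590), np.int64(-225), np.int64(26)), (np.int64(590), np.int64(-227), np.int64(26)), (np.int64(589), np.int64(-229), np.int64(25)), (np.int64(589), np.int64(-231), np.int64(26)), (np.int64(589), np.int64(-234), np.int64(26)), (np.int64(593), np.int64(-226), np.int64(48)), (np.int64(604), np.int64(-202), np.int64(105)), (np.int64(605), np.int64(-202), np.int64(108)), (np.int64(605), np.int64(-202), np.int64(111)), (np.int64(605), np.int64(-202), np.int64(112)), (np.int64(606), np.int64(-201), np.int64(116)), (np.int64(606), np.int64(-201), np.int64(118))]
228 [(np.int64(594), np.int64(-226), np.int64(26)), (np.int64(594), np.int64(-227), np.int64(27)), (np.int64(594), np.int64(-230), np.int64(26)), (np.int64(593), np.int64(-232), np.int64(26)), (np.int64(596), np.int64(-227), np.int64(43)), (np.int64(596), np.int64(-227), np.int64(48)), (np.int64(607), np.int64(-202), np.int64(106)), (np.int64(607), np.int64(-202), np.int64(108)), (np.int64(607), np.int64(-202), np.int64(110)), (np.int64(607), np.int64(-203), np.int64(112)), (np.int64(607), np.int64(-202), np.int64(115))
[... 2984 characters left out ...]
32), np.int64(27)), (np.int64(640), np.int64(-235), np.int64(27)), (np.int64(640), np.int64(-237), np.int64(26)), (np.int64(640), np.int64(-239), np.int64(26)), (np.int64(637), np.int64(-231), np.int64(49)), (np.int64(631), np.int64(-204), np.int64(107)), (np.int64(631), np.int64(-205), np.int64(108)), (np.int64(630), np.int64(-205), np.int64(110)), (np.int64(630), np.int64(-204), np.int64(113)), (np.int64(630), np.int64(-205), np.int64(115)), (np.int64(629), np.int64(-205), np.int64(116))]
[[ 0.00066428  0.95944026  0.28191122  0.07546348]
 [ 0.99999963 -0.00048294 -0.00071272  0.00055785]
 [-0.00054767  0.28191159 -0.95944023 -0.18627119]
 [ 0.          0.          0.          1.        ]]
```

Call:
apply_moves(
  commands=[
    [20,0,0,0,0],
    [20,0,0,0,0],
  ],
)

```text
clock: 4.03
position: [0.6128, -0.2382, 0.0049]
ee_rot: [2.342, 2.093, 0.0]
force: [-0.3, 0.2, -1.5]
width: 0.197
gripper_force: 0.0
```

Call:
apply_moves(
  commands=[
    [100,0,0,0,0],
    [100,0,0,0,0],
    [100,0,0,0,0],
    [100,0,0,0,0],
    [100,0,0,0,0],
    [100,0,0,0,0],
  ],
)

```text
clock: 4.78
position: [0.6128, -0.2382, 0.0048]
ee_rot: [2.342, 2.094, 0.0]
force: [0.2, 0.9, 0.2]
width: 0.802
gripper_force: 0.0
```

```bash
python3 - <<'E'
from h import *
s=observe();print(s["width"],s["position"])
im,d,c=grab("wrist");P=cloud(c,d);cv2.imwrite("pics/w3.png",im[...,::-1])
for u in list(range(170,216,6))+list(range(300,350,6)):
    print(u,[tuple(int(a) for a in np.round(P[v,u]*1000)) for v in range(213,246,4)])
E
```

```text
0.8024865402329423 [ 0.61278078 -0.23818394  0.00484484]
170 [(546, -228, 1), (546, -231, 1), (545, -234, 1), (544, -237, 1), (562, -222, 47), (564, -223, 52), (566, -222, 58), (567, -222, 63), (569, -222, 68)]
176 [(551, -228, 1), (550, -231, 1), (549, -235, 1), (549, -238, 2), (566, -222, 48), (567, -223, 52), (569, -223, 58), (570, -223, 62), (571, -224, 66)]
182 [(555, -229, 0), (555, -232, 1), (554, -235, 0), (568, -223, 41), (570, -222, 48), (571, -223, 51), (572, -223, 57), (573, -224, 62), (575, -223, 67)]
188 [(560, -229, 2), (559, -232, 1), (558, -236, 0), (572, -223, 42), (573, -223, 47), (574, -224, 51), (576, -223, 58), (576, -225, 59), (577, -226, 63)]
194 [(564, -230, 1), (564, -233, 0), (563, -236, 1), (575, -224, 40), (575, -225, 44), (577, -225, 49), (578, -226, 53), (578, -227, 56), (577, -230, 56)]
200 [(569, -230, 1), (569, -233, 2), (568, -237, 1), (578, -225, 37), (578, -228, 38), (578, -230, 40), (577, -232, 41), (577, -234, 41), (576, -237, 41)]
206 [(573, -231, 0), (573, -234, 2), (573, -237, 1), (572, -241, 0), (571, -244, 1), (570, -248, 0), (570, -251, 0)
[... 881 characters left out ...]
3, -234, 43), (652, -233, 51), (651, -234, 54), (651, -236, 55), (651, -238, 55)]
330 [(668, -242, 0), (667, -245, 1), (667, -248, 1), (658, -234, 39), (656, -232, 47), (655, -232, 53), (653, -232, 57), (653, -234, 59), (652, -233, 65)]
336 [(672, -242, 1), (672, -245, 0), (672, -248, 1), (661, -233, 41), (660, -233, 46), (658, -232, 53), (657, -233, 58), (656, -233, 62), (654, -232, 67)]
342 [(677, -242, 1), (677, -246, 0), (677, -249, 0), (677, -253, 0), (663, -233, 47), (662, -233, 53), (622, -163, 191), (659, -233, 62), (657, -233, 67)]
348 [(681, -243, 1), (681, -246, 1), (681, -250, 0), (681, -253, 1), (667, -234, 47), (665, -233, 53), (663, -233, 58), (662, -234, 61), (660, -233, 67)]
```

View pics/w3.png

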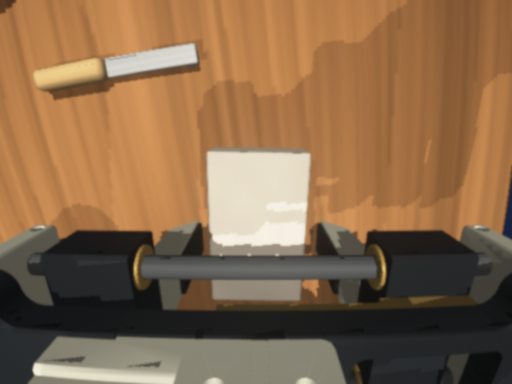

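The view shows the open fingers at (180,240) and (335,240), straddling the brick (210–310, 150–300). Depth puts the real fingertips about 32 mm higher than the reported TCP, while x and y agree. I'll go down further and watch the force.

Call:
apply_moves(
  commands=[
    [100,0,0,0,0],
    [100,0,-0.02,-0.15,0],
    [100,0,0,-0.15,0],
    [100,0,0,0,0],
  ],
)

```text
clock: 5.32
position: [0.6118, -0.2392, -0.0145]
ee_rot: [-2.341, -2.092, 0.002]
force: [-1.0, 0.2, -0.2]
width: 0.999
gripper_force: 0.0
```

Call:
apply_moves(
  commands=[
    [100,0,0,-0.1,0],
    [100,0,0,-0.06,0],
    [100,0,0,0,0],
  ],
)

```text
clock: 5.7
position: [0.6125, -0.2393, -0.0231]
ee_rot: [-2.342, -2.093, 0.0]
force: [-0.1, 0.2, 0.0]
width: 1.002
gripper_force: 0.0
```

Call:
apply_moves(
  commands=[
    [100,0,0,-0.04,0],
    [71,0,0,0,0],
    [65,0,0,0,0],
    [60,0,0,0,0],
    [55,0,0,0,0],
    [50,0,0,0,0],
    [50,0,0,0,0],
    [50,0,0,0,0],
  ],
)

```text
clock: 6.7
position: [0.6127, -0.2394, -0.0251]
ee_rot: [-2.342, -2.093, 0.0]
force: [-1.7, 0.3, 2.3]
width: 0.715
gripper_force: 30.0
```

Call:
apply_moves(
  commands=[
    [50,0,0,0.3,0],
    [50,0,0,0.6,0],
    [50,0,0,0.6,0],
    [50,0,0,0.5,0],
    [50,-0.41,0.57,0,0],
    [50,-0.41,0.57,0,0],
    [50,-0.41,0.57,0,0],
    [50,-0.41,0.57,0,0],
    [50,-0.41,0.57,0,0],
    [50,-0.41,0.57,0,0],
    [50,-0.45,0.6,0,0],
    [50,0,0,0,0],
  ],
)

```text
clock: 8.2
position: [0.4367, 0.0045, 0.0959]
ee_rot: [2.337, 2.099, 0.001]
force: [1.2, -0.1, -1.2]
width: 0.717
gripper_force: 30.0
```

Call:
apply_moves(
  commands=[
    [50,0,0,0,0],
    [50,0,0,0,0],
  ],
)

```text
clock: 8.45
position: [0.439, 0.001, 0.0952]
ee_rot: [2.343, 2.091, 0.001]
force: [0.4, -1.1, -2.1]
width: 0.719
gripper_force: 30.0
```

```bash
python3 - <<'E'
from h import *
s=observe(); Rm=R.from_rotvec(s["ee_rot"]).as_matrix()
print(s["position"],s["width"],s["joints"].round(2),np.degrees(np.arctan2(Rm[1,1],Rm[0,1])))
im,d,c=grab("wrist");P=cloud(c,d);cv2.imwrite("pics/w4.png",im[...,::-1])
# circle fit to visible rim of the turntable (z 35mm)
m=(abs(P[...,2]-.035)<.005)&(np.hypot(P[...,0]-.438,P[...,1])<.075)
q=P[m][:,:2]; dirs=np.linspace(0,2*np.pi,72); print(m.sum(), q.min(0),q.max(0))
print("brick z",np.median(P[150:200,230:290,2]))
im,d,c=grab("side");cv2.imwrite("pics/d4.png",im[...,::-1])
E
```

```text
[0.43904327 0.00096307 0.09518308] 0.7189501189087942 [ 0.19  0.3  -0.38  2.11  0.16  0.76 -0.41] -6.51110990796949
1924 [ 0.37525493 -0.01464177] [0.48778137 0.0649219 ]
brick z 0.14598339846099784
```

View pics/w4.png

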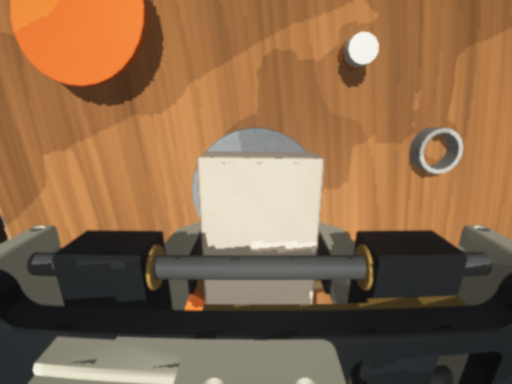

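The wrist view shows the held brick (200–322, 150–300) over the grey disc, whose rim is visible around (255,132). Its extents give a centre of about (437, 2.5), so the brick is aligned.

Call:
apply_moves(
  commands=[
    [50,-0.02,0.02,-0.5,0],
    [50,0,0,-0.5,0],
    [50,0,0,-0.25,0],
    [50,0,0,-0.12,0],
    [50,0,0,-0.03,0],
    [50,0,0,0,0],
    [50,0,0,0,0],
  ],
)

```text
clock: 9.43
position: [0.4374, 0.003, 0.0114]
ee_rot: [2.342, 2.093, 0.001]
force: [0.5, -0.2, -1.3]
width: 0.721
gripper_force: 30.0
```

Call:
apply_moves(
  commands=[
    [50,0,0,-0.025,0],
    [50,0,0,0,0],
    [95,0,0,0,0],
    [95,0,0,0,0],
    [95,0,0,0,0],
    [95,0,0,0,0],
    [95,0,0,0.2,0],
    [95,0,0,0.7,0],
    [95,0,0,0.9,0],
    [95,0,0,0.9,0],
    [95,0,0,0,0],
    [95,0,0,0,0],
  ],
)

```text
clock: 10.92
position: [0.4367, 0.0029, 0.1716]
ee_rot: [2.342, 2.093, 0.0]
force: [-0.2, -0.1, 0.2]
width: 0.952
gripper_force: 0.0
```

```bash
python3 w.py w5 .06 .437 .0
```

```text
tcp [436.7   2.9 171.6] tool y yaw -6.4 tilt [-0.     0.001 -1.   ] j [ 0.24  0.19 -0.42  2.02  0.1   0.95 -0.34] t 10.925
rect 438.4 2.5 109.6x65.9 yaw 83.0 circ [array([438.5,   1.9]), np.float64(63.1)] z 0.0608 px [259.98979592 179.37755102] [231 134] [290 226]
```

Call:
apply_moves(
  commands=[
    [95,0.045,0.715,0,0.24],
    [95,0.045,0.715,0,0.24],
    [95,0.045,0.715,0,0.24],
    [95,0.045,0.715,0,0.24],
    [95,0.045,0.715,0,0.24],
    [95,0.045,0.715,0,0.24],
    [95,0,0,0,0],
    [95,0,0,0,0],
    [95,0,0,0,0],
  ],
)

```text
clock: 12.1
position: [0.4531, 0.2588, 0.1707]
ee_rot: [-1.458, -2.783, 0.003]
force: [0.3, -0.6, 0.5]
width: 0.946
gripper_force: 0.0
```

```bash
python3 w.py w6 .022 .453 .2605
```

```text
tcp [453.1 258.8 170.7] tool y yaw 34.7 tilt [-0.001 -0.002 -1.   ] j [-0.13  0.37 -0.64  1.82  0.26  1.03 -0.27] t 12.1
rect 452.7 264.4 80.4x51.9 yaw 125.3 circ [array([452.8, 264.5]), np.float64(46.7)] z 0.0228 px [261.46969697 169.67676768] [241 139] [282 201]
```

Call:
apply_moves(
  commands=[
    [95,0,0.09,-0.6,0.02],
    [95,0,0,-0.6,0],
    [95,0,0,-0.6,0],
    [95,0,0,-0.6,0],
    [95,0,0,-0.5,0],
    [80,0,0,-0.25,0],
    [70,0,0,-0.12,0],
    [60,0,0,0,0],
    [40,0,0,0,0],
    [40,0,0,0,0],
    [40,0,0,0,0],
    [40,0,0,0,0],
  ],
  newtons=25,
)

```text
clock: 13.65
position: [0.4538, 0.2661, -0.024]
ee_rot: [1.44, 2.791, 0.002]
force: [-0.5, -1.0, 6.1]
width: 0.565
gripper_force: 25.0
```

Call:
apply_moves(
  commands=[
    [40,0,0,0,0],
    [40,0,0,0,0],
  ],
)

```text
clock: 13.9
position: [0.4538, 0.2661, -0.024]
ee_rot: [1.44, 2.791, 0.002]
force: [-1.3, -1.1, 6.7]
width: 0.562
gripper_force: 25.0
```

Call:
apply_moves(
  commands=[
    [40,0,0,0.4,0],
    [40,0,0,0.8,0],
    [40,0,0,0.8,0],
    [40,-0.04,-0.73,0,-0.25],
    [40,-0.04,-0.73,0,-0.25],
    [40,-0.04,-0.73,0,-0.25],
    [40,-0.04,-0.73,0,-0.25],
    [40,-0.04,-0.73,0,-0.25],
    [40,-0.04,-0.73,0,-0.23],
    [40,0,0,0,0],
    [40,0,0,0,0],
    [40,0,0,0,0],
  ],
)

```text
clock: 15.4
position: [0.4389, 0.0043, 0.0953]
ee_rot: [-2.35, -2.085, -0.001]
force: [-0.3, -0.8, -0.5]
width: 0.565
gripper_force: 25.0
```

```bash
python3 w.py w7 .142 .438 .002 .008
```

```text
tcp [438.9   4.3  95.3] tool y yaw -6.9 tilt [ 0.001  0.    -1.   ] j [ 0.22  0.3  -0.42  2.11  0.18  0.76 -0.43] t 15.4
rect 441.8 23.0 88.8x44.6 yaw 173.2 circ [array([440.3,  11. ]), np.float64(44.4)] z 0.1421 px [258.9453303 222.0546697] [182 180] [336 254]
```

View pics/w7.png

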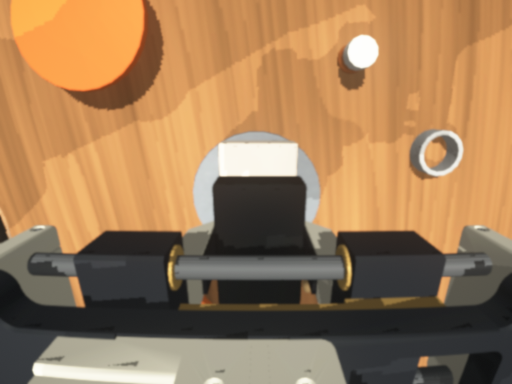

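The wrist view shows the charcoal (213–305, 178–300) square over the white brick (218–298, 143 far edge). By its far edge it sits about 3 mm too far in y, so I'll correct that and lower it.

Call:
apply_moves(
  commands=[
    [40,0,-0.04,-0.4,0],
    [40,0,0,-0.3,0],
    [40,0,0,-0.2,0],
    [40,0,0,-0.07,0],
    [40,0,0,0,0],
    [40,0,0,0,0],
  ],
)

```text
clock: 16.2
position: [0.4392, 0.0007, 0.0374]
ee_rot: [2.352, 2.081, 0.001]
force: [-0.8, 0.2, 0.3]
width: 0.564
gripper_force: 25.0
```

Call:
apply_moves(
  commands=[
    [40,0,0,-0.02,0],
    [40,0,0,0,0],
  ],
)

```text
clock: 16.45
position: [0.4391, 0.0006, 0.036]
ee_rot: [2.353, 2.081, 0.001]
force: [0.1, 0.1, 0.4]
width: 0.566
gripper_force: 25.0
```

Call:
apply_moves(
  commands=[
    [40,0,0.02,-0.02,0],
    [40,0,0,0,0],
    [75,0,0,0,0],
    [80,0,0,0,0],
    [90,0,0,0,0],
    [95,0,0,0,0],
    [95,0,0,0.2,0],
    [95,0,0,0.6,0],
    [95,0,0,0.9,0],
    [95,0,0,0.7,0],
    [95,0,0,0,0],
    [95,0,0,0,0],
  ],
)

```text
clock: 17.95
position: [0.4384, 0.0017, 0.1786]
ee_rot: [2.353, 2.082, -0.0]
force: [-0.2, -0.5, -0.8]
width: 0.95
gripper_force: 0.0
```

```bash
python3 w.py w8 .082 .438 .002; python3 w.py w8b .060 .438 .002
```

```text
tcp [438.4   1.7 178.6] tool y yaw -7.0 tilt [-0.  0. -1.] j [ 0.27  0.19 -0.45  2.    0.1   0.97 -0.35] t 17.95
rect 440.1 0.5 79.4x51.8 yaw 83.1 circ [array([440.,   0.]), np.float64(46.5)] z 0.0828 px [260.18777293 184.8558952 ] [236 150] [284 220]
tcp [438.    1.7 178. ] tool y yaw -7.0 tilt [-0.    -0.001 -1.   ] j [ 0.27  0.19 -0.45  2.    0.1   0.97 -0.35] t 18.0
rect 438.4 2.4 108.4x65.9 yaw 83.0 circ [array([438.3,   2.4]), np.float64(63.0)] z 0.0607 px [258.80276817 177.22145329] [230 133] [288 223]
```

Call:
apply_moves(
  commands=[
    [95,0.63,0.064,0,0],
    [95,0.63,0.064,0,0],
    [95,0.63,0.064,0,0],
    [95,0.63,0.064,0,0],
    [95,0.63,0.064,0,0],
    [95,0,0,0,0],
    [95,0,0,0,0],
    [95,0,0,0,0],
  ],
)

```text
clock: 19.05
position: [0.6267, 0.0208, 0.1782]
ee_rot: [-2.352, -2.082, 0.002]
force: [-0.0, 0.0, -0.7]
width: 0.948
gripper_force: 0.0
```

```bash
python3 w.py w9 .02 .626 .021
```

```text
tcp [626.7  20.8 178.2] tool y yaw -7.0 tilt [-0.    -0.001 -1.   ] j [ 0.15  0.49 -0.4   1.57  0.2   1.13 -0.42] t 19.05
rect 626.8 21.7 46.1x46.0 yaw 110.0 circ [array([627.2,  21.6]), np.float64(23.7)] z 0.0205 px [258.90816327 172.3877551 ] [241 155] [276 190]
```

Call:
apply_moves(
  commands=[
    [95,0,0.013,-0.6,0],
    [95,0,0,-0.6,0],
    [95,0,0,-0.6,0],
    [95,0,0,-0.6,0],
    [95,0,0,-0.5,0],
    [80,0,0,-0.3,0],
    [70,0,0,-0.13,0],
    [60,0,0,0,0],
    [40,0,0,0,0],
    [35,0,0,0,0],
    [35,0,0,0,0],
    [35,0,0,0,0],
  ],
)

```text
clock: 20.6
position: [0.6285, 0.0219, -0.0203]
ee_rot: [2.352, 2.081, 0.002]
force: [-2.2, 0.4, 6.7]
width: 0.506
gripper_force: 25.0
```

Call:
apply_moves(
  commands=[
    [35,0,0,0,0],
    [35,0,0,0,0],
  ],
)

```text
clock: 20.85
position: [0.6285, 0.0219, -0.0203]
ee_rot: [2.352, 2.081, 0.002]
force: [-1.7, 0.6, 7.0]
width: 0.508
gripper_force: 25.0
```

Call:
apply_moves(
  commands=[
    [35,0,0,0.3,0],
    [35,0,0,0.9,0],
    [35,0,0,0.9,0],
    [35,-0.62,-0.07,0,0],
    [35,-0.62,-0.07,0,0],
    [35,-0.62,-0.07,0,0],
    [35,-0.62,-0.07,0,0],
    [35,-0.64,-0.07,0,0],
    [35,0,0,0,0],
    [35,0,0,0,0],
    [35,0,0,0,0],
  ],
)

```text
clock: 22.22
position: [0.4418, 0.0011, 0.1052]
ee_rot: [2.352, 2.081, 0.002]
force: [0.3, 0.1, -0.1]
width: 0.509
gripper_force: 25.0
```

```bash
python3 w.py w10 .082 .438 .002; python3 -c "
from h import *
im,d,c=grab('side'); cv2.imwrite('pics/d10.png',cv2.resize(im[120:240,200:340,::-1],None,fx=4,fy=4))"
```

```text
tcp [441.8   1.1 105.2] tool y yaw -7.0 tilt [ 0.001  0.001 -1.   ] j [ 0.25  0.3  -0.45  2.09  0.18  0.79 -0.43] t 22.225
rect 441.7 14.9 51.7x50.2 yaw 173.0 circ [array([441.3,  14.9]), np.float64(35.4)] z 0.0828 px [254.68776371 186.51054852] [224 162] [288 221]
```

View pics/d10.png

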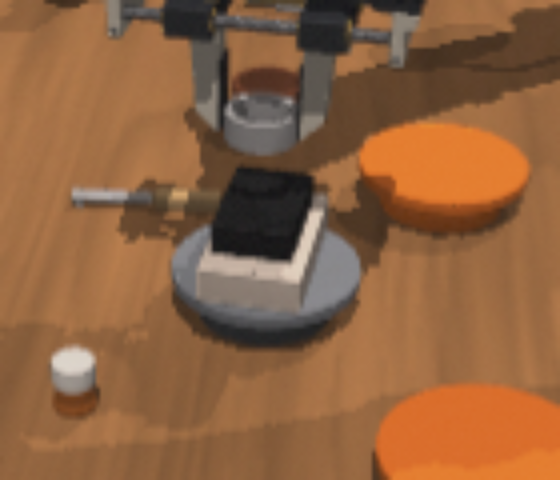

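View pics/w10.png

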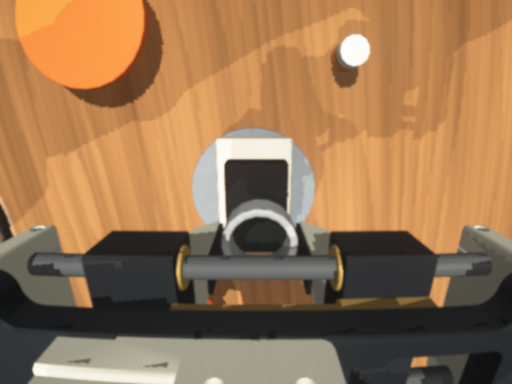

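The side and wrist views show the ring held level in the fingers (side crop 262,120). It is above the charcoal, which lies square on the brick on the turntable. I'll lower it.

Call:
apply_moves(
  commands=[
    [35,-0.03,-0.01,-0.4,0],
    [35,0,0,-0.2,0],
    [35,0,0,-0.1,0],
    [35,0,0,0,0],
    [35,0,0,0,0],
  ],
)

```text
clock: 22.95
position: [0.4391, 0.0003, 0.0631]
ee_rot: [2.352, 2.082, 0.001]
force: [0.8, -0.8, -1.6]
width: 0.51
gripper_force: 25.0
```

Call:
apply_moves(
  commands=[
    [35,0,0,-0.025,0],
    [35,0,0,0,0],
    [35,0,0,0,0],
  ],
)

```text
clock: 23.32
position: [0.4392, 0.0002, 0.0617]
ee_rot: [2.352, 2.081, 0.001]
force: [-0.6, -1.0, 5.4]
width: 0.507
gripper_force: 25.0
```

Contact (5 N up). Release.

Call:
apply_moves(
  commands=[
    [55,0,0,0,0],
    [60,0,0,0,0],
    [75,0,0,0,0],
    [85,0,0,0,0],
    [95,0,0,0,0],
    [95,0,0,0.2,0],
    [95,0,0,0.6,0],
    [95,0,0,0.9,0],
    [95,0,0,0.3,0],
    [95,0,0,0,0],
    [95,0,0,0,0],
  ],
)

```text
clock: 24.7
position: [0.4382, 0.0001, 0.1807]
ee_rot: [-2.353, -2.081, 0.001]
force: [0.4, 0.1, -0.7]
width: 0.946
gripper_force: 0.0
```

```bash
python3 w.py w11 .102 .440 .001; python3 w.py w11b .082 .440 .001
```

```text
tcp [4.382e+02 1.000e-01 1.807e+02] tool y yaw -7.0 tilt [-0.    -0.001 -1.   ] j [ 0.29  0.19 -0.47  2.    0.1   0.98 -0.36] t 24.7
rect 439.8 0.3 47.1x45.5 yaw 83.0 circ [array([4.401e+02, 1.000e-01]), np.float64(23.8)] z 0.1025 px [260.32  189.296] [238 167] [282 211]
tcp [4.380e+02 1.000e-01 1.804e+02] tool y yaw -7.0 tilt [-0.    -0.002 -1.   ] j [ 0.29  0.19 -0.47  2.    0.1   0.98 -0.36] t 24.75
rect 441.8 18.3 51.8x45.0 yaw 174.5 circ [array([442.1,  17.3]), np.float64(33.2)] z 0.0828 px [259.64171123 165.04812834] [237 148] [284 189]
```

Call:
apply_moves(
  commands=[
    [95,0.047,-0.71,0,0],
    [95,0.047,-0.71,0,0],
    [95,0.047,-0.71,0,0],
    [95,0.047,-0.71,0,0],
    [95,0.047,-0.71,0,0],
    [95,0.047,-0.71,0,0],
    [95,0,0,0,0],
    [95,0,0,0,0],
    [95,0,0,0,0],
  ],
)

```text
clock: 25.92
position: [0.4557, -0.254, 0.1809]
ee_rot: [-2.35, -2.083, -0.0]
force: [-0.4, -0.4, 0.3]
width: 0.95
gripper_force: 0.0
```

```bash
python3 w.py w12 .042 .455 -.255
```

```text
tcp [ 455.7 -254.   180.9] tool y yaw -6.9 tilt [ 0.001 -0.001 -1.   ] j [ 0.65  0.31 -0.31  1.83  0.11  1.02  0.18] t 25.925
rect 453.6 -257.0 57.3x56.6 yaw 127.9 circ [array([ 453.7, -256.8]), np.float64(29.1)] z 0.0425 px [257.16535433 178.73228346] [234 156] [280 201]
```

View pics/w12.png

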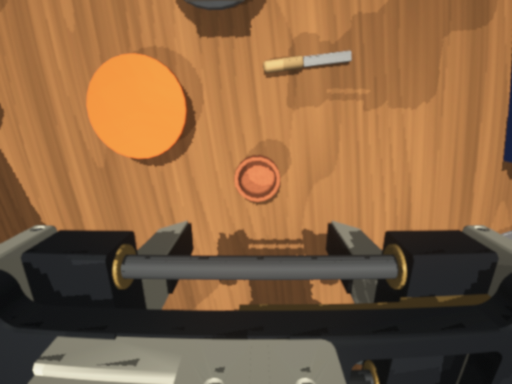

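The wrist view shows the crucible at (258,178) between the fingers' path, and the orange decoy at (137,105) is clear of it. I'll grasp it now.

Call:
apply_moves(
  commands=[
    [95,-0.033,-0.048,-0.6,0],
    [95,0,0,-0.6,0],
    [95,0,0,-0.6,0],
    [95,0,0,-0.6,0],
    [95,0,0,-0.5,0],
    [90,0,0,-0.2,0],
    [80,0,0,-0.1,0],
    [75,0,0,0,0],
    [60,0,0,0,0],
    [45,0,0,0,0],
    [45,0,0,0,0],
    [45,0,0,0,0],
  ],
  newtons=20,
)

```text
clock: 27.48
position: [0.4541, -0.2586, -0.01]
ee_rot: [2.352, 2.081, 0.0]
force: [-1.5, -0.2, 6.5]
width: 0.636
gripper_force: 20.0
```

Call:
apply_moves(
  commands=[
    [45,0,0,0,0],
    [45,0,0,0,0],
  ],
)

```text
clock: 27.72
position: [0.4541, -0.2586, -0.01]
ee_rot: [2.352, 2.081, 0.0]
force: [-1.4, 0.4, 6.5]
width: 0.633
gripper_force: 20.0
```

Call:
apply_moves(
  commands=[
    [45,0,0,0.3,0],
    [45,0,0,0.8,0],
    [45,0,0,0.8,0],
    [45,0,0,0.6,0],
    [45,-0.04,0.71,0,0],
    [45,-0.04,0.71,0,0],
    [45,-0.04,0.71,0,0],
    [45,-0.04,0.71,0,0],
    [45,-0.04,0.71,0,0],
    [45,-0.04,0.71,0,0],
    [45,0,0,0,0],
    [45,0,0,0,0],
  ],
)

```text
clock: 29.22
position: [0.4393, -0.0032, 0.1393]
ee_rot: [2.352, 2.082, -0.0]
force: [-0.0, -1.1, -1.3]
width: 0.638
gripper_force: 20.0
```

```bash
python3 - <<'E'
from h import *
s=observe(); im,d,c=grab("wrist");P=cloud(c,d);cv2.imwrite("pics/w13.png",im[...,::-1])
zt=s["position"][2]+.052; m=(abs(P[...,2]-zt)<.005)&(np.hypot(P[...,0]-s["position"][0],P[...,1]-s["position"][1])<.034)
h=im.astype(int); m&=(h[...,0]-h[...,2]>40)
q=P[m]; print(s["position"]*1000,m.sum(),np.median(q[:,2]),"far y",np.percentile(q[:,1],[99,100]),"x",np.percentile(q[:,0],[0,1,99,100]))
E
```

```text
[439.28628389  -3.15885746 139.33177849] 2234 0.191589785944187 far y [0.02653227 0.0270666 ] x [0.41179877 0.41335625 0.46802676 0.46942921]
```

View pics/w13.png

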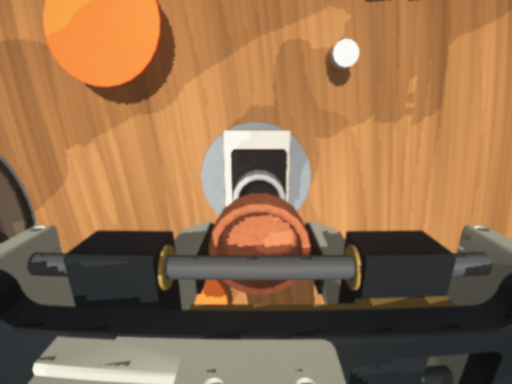

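The wrist view shows the crucible (258,240) held upright above the ring (257,180). It is centred at about (440.6, −2) and the ring at (440, 0.2), so I'll shift y by +2 mm and lower it.

Call:
apply_moves(
  commands=[
    [45,-0.01,0.037,-0.3,0],
    [45,0,0,-0.3,0],
    [45,0,0,-0.13,0],
    [45,0,0,0,0],
    [45,0,0,0,0],
  ],
)

```text
clock: 29.9
position: [0.4392, -0.0007, 0.0959]
ee_rot: [2.353, 2.081, 0.001]
force: [0.6, 0.7, -0.5]
width: 0.637
gripper_force: 20.0
```

Call:
apply_moves(
  commands=[
    [45,0,0,-0.08,0],
    [45,0,0,-0.08,0],
    [45,0,0,-0.06,0],
    [45,0,0,0,0],
    [45,0,0,0,0],
  ],
)

```text
clock: 30.52
position: [0.4388, -0.0004, 0.0823]
ee_rot: [2.353, 2.082, 0.0]
force: [-0.3, -0.3, -1.4]
width: 0.629
gripper_force: 20.0
```

Call:
apply_moves(
  commands=[
    [45,0,0,-0.03,0],
    [45,0,0,0,0],
    [45,0,0,0,0],
  ],
)

```text
clock: 30.9
position: [0.4387, -0.0004, 0.0805]
ee_rot: [2.353, 2.082, 0.0]
force: [0.7, -1.5, -1.3]
width: 0.633
gripper_force: 20.0
```

Call:
apply_moves(
  commands=[
    [45,0,0,-0.015,0],
    [45,0,0,0,0],
    [45,0,0,0,0],
  ],
)

```text
clock: 31.28
position: [0.4388, -0.0005, 0.08]
ee_rot: [2.352, 2.081, 0.0]
force: [-2.2, 0.3, 7.2]
width: 0.634
gripper_force: 20.0
```

Seated (7 N of contact). Release and retreat.

Call:
apply_moves(
  commands=[
    [66,0,0,0,0],
    [70,0,0,0,0],
    [80,0,0,0,0],
    [90,0,0,0,0],
    [95,0,0,0,0],
    [95,0,0,0,0],
    [95,0,0,0.2,0],
    [95,0,0,0.5,0],
    [95,0,0,0.8,0],
    [95,0,0,0.3,0],
    [95,0,0,0,0],
    [95,0,0,0,0],
  ],
)

```text
clock: 32.78
position: [0.4382, -0.0006, 0.1871]
ee_rot: [-2.353, -2.082, 0.001]
force: [-0.2, -0.9, -0.1]
width: 0.95
gripper_force: 0.0
```

```bash
python3 w.py w14 .132 .440 .001; python3 w.py w14b .060 .440 .001;  python3 -c "
from h import *
im,d,c=grab('side'); cv2.imwrite('pics/d14.png',cv2.resize(im[120:240,200:340,::-1],None,fx=4,fy=4))"
```

```text
tcp [438.2  -0.6 187.1] tool y yaw -7.0 tilt [-0.    -0.001 -1.   ] j [ 0.28  0.18 -0.46  1.99  0.09  0.99 -0.34] t 32.775
rect 439.9 1.1 57.2x56.8 yaw 83.0 circ [array([439.7,   1.1]), np.float64(29.2)] z 0.1324 px [260.01785714 194.01190476] [230 165] [290 223]
tcp [438.   -0.6 186.8] tool y yaw -7.0 tilt [-0.    -0.001 -1.   ] j [ 0.28  0.18 -0.46  1.99  0.09  0.99 -0.34] t 32.825
rect 441.3 25.6 65.9x62.7 yaw 173.1 circ [array([441.3,  25. ]), np.float64(44.7)] z 0.0607 px [258.28838951 150.37078652] [230 130] [287 183]
```

View pics/d14.png

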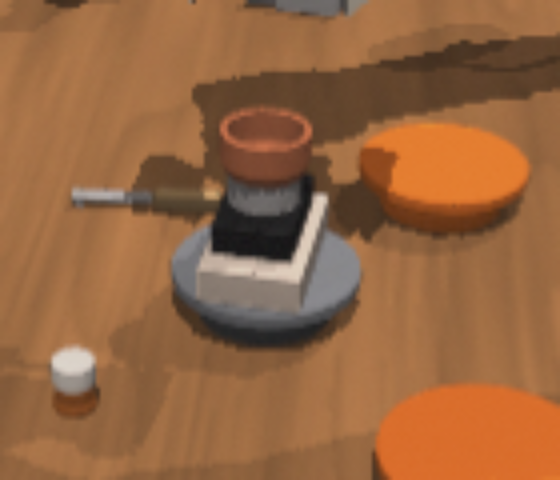

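The full stack is standing: the crucible (266,145) is upright in the ring, on the charcoal, brick and turntable. The rim measures 132 mm high and the crucible's centre is within 1 mm of the ring's.

```bash
python3 -c "
from h import *
print(arm.sign_off())"
```

```text
the job is handed in; nothing more can be done
None
```

The melting stand is stacked in order on the grey turntable (brick, charcoal, ring, crucible), with each piece within about 3 mm of centre by the wrist camera; the gripper is clear, and I handed it in at about 33 s of the 106 s, though sign-off gave no verdict.

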